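# Take the retaining cap off a tape stand when its thread may be of either hand

### The arm

A 7-joint arm with a two-finger parallel gripper is mounted at the origin on a cart in front of the work surface, level with it; the furniture and walls round the work are solid. World frame = base frame: x ahead of the robot, y to its left, z up, the work surface at z = 0. Lengths are in mm, angles in rad, forces in N, time in s.
With the tool pointing down it reaches from about 400 to 875 mm from the base axis. Payload 4.4 kg.
Tool frame: the origin (TCP) lies at the very end of the fingers, on their centre line; the grasp point (between the pads) lies 19 mm behind it; z points along the fingers, y is the direction in which the jaws open and shut (so a half turn about z gives the same grasp; the last joint's range is limited). The gripper opens to 85 mm and grips with 20 to 120 N. Pads are 22 mm wide; open, the fingers measure 114 mm over their backs; the gripper's body (76 mm by 85 mm) begins 54 mm behind the grasp point. The pads swing forward as they close: fully open they stand 13 mm farther back than shut.
Start: joints at [1.081, 0.628, 0.038, 1.517, -0.027, 0.996, -0.02], TCP at [267.326, -592.499, 231.313] pointing down, gripper open.
Joint ranges: [-3.06, 3.06], [-0.37, 2.12], [-1.25, 1.32], [0.18, 2.47], [-1.1, 4.24], [0.23, 1.98], [-2.94, 2.94]. Speed limits (rad/s): [2.57, 2.57, 3.14, 3.14, 3.14, 3.14, 3.14].

### API

Orientations are given as [roll, pitch, yaw] about the fixed x, y, z axes, in that order (R = Rz(yaw) Ry(pitch) Rx(roll)).
In Python, from cell import read_state, get_image, calibration, finish_job gives the robot as it stands. The module is installed in compiled form; this text tells all that it offers.
- The arm moves only by the tool apply_moves, never from a script. Its argument "increments" is a list of rows, each an object of numbers: "tx", "ty", "tz": the shift along the world's x, y, z in m; "rx", "ry", "rz": the turn, a rotation vector about the world's x, y, z in units of 5 degrees (1.0 is 5 degrees); "claw": the finger opening in m, from 0 to 0.0854. In form: [{"tx": .., "ty": .., "tz": .., "rx": .., "ry": .., "rz": .., "claw": ..}, ...]. A call has 1 to 12 rows; each row is the pose to reach, as a shift and turn from the pose commanded when the call began; what a row does not reach only later rows make up. A row lasts 1/10 s, in which the tool goes at most 50 mm and 8.59 degrees, less where a joint would pass 70% of its speed; a pose out of reach is approached as far as the arm can. A call with a gripper value outside its range is refused whole. The fingers move at their own pace and stop on an object; the grip force is fixed at half the most. Time passes only in rows, so rows that repeat a pose let the fingers close. It gives the time, the measured TCP pose, the force and the opening at its end, in the units of the state.
- read_state(): the state, without advancing time (a new reading comes with each control period).
- get_image(name): name is "scene" or "top"; returns the picture (420x560x3 uint8, red, green, blue); there is no depth.
- calibration(name): a dict with "camera_matrix" (3x3 intrinsics, pixels), "origin" and "attitude" of the camera in the world. Camera axes: x right, y up, looking along -z (the intrinsics and any distortion apply to the point x, -y, -z); pixel columns grow to the right and rows downward; lengths in mm; the calibration is good to about 2 mm. A picture is of the moment at which its call begins. calibration takes no time and is no camera call.
- finish_job(): hands the job in, once; it reports no verdict.
The state is a dict: "clock": time; "qpos": joint angles; "qd": joint speeds; "tau": joint torques, N m; "eef_pos": TCP position; "tool_rot": TCP orientation; "force": force on the tool from outside, world axes, zero at the start; "torque": the same for the moment, N m; "width": finger opening in mm.
Only numpy, scipy, OpenCV 4.12 (cv2) and the standard library are available. Lean on these libraries where they do the work, as an engineer would, in place of code of your own. Each camera call takes 0.05 s, during which the arm holds its last target. There are 200 camera calls.

### The job

The tape on the bench stand is about to be changed: unscrew the ribbed retaining cap on top of the hub, lift it off and finish still holding it, level and still, a good hand's breadth (about 10 cm) straight above the hub, so that the roll can be swapped. These caps are made in both hands so that the pull of the tape cannot loosen them, and nothing outside shows which one this is: feel which way it gives, and turn the other way if it locks. Leave the other things on the bench where they are.

Things in the scene. Friction and masses are not known exactly. Their poses are not given: they have to be found in the camera images.
- cap: the retaining cap to take off: grey, round, 36 mm high, hollow below, about 0.4 kg, a ribbed upright wall 56 mm across (58 over the ribs) and at its foot a brim 84 mm across, 4.5 mm thick. Origin: centre of its underside, z up its axis, x along the low bar across its top (46 mm long, 2.5 mm proud), which shows how far it has turned. At the start the underside is 26 mm below hub_top; play 1.5 mm sideways, 3 mm up
- cap_grip (a point): point on the cap's axis, 21 mm above its underside: half way up the ribbed wall, which is free to grip between two fingers from above, any way round, from 6 to 36 mm above the underside
- stand: the bench tape stand, screwed down: grey plate 12 mm thick with an upright hub that does not turn, and at the front a guide roller 62 mm and a tear-off bar 61 mm high. Origin: on the hub's axis at bench height; x away from the roller end; the plate reaches from x = -120 to +70 mm, y = -70 to +70 mm. Top of the tape roll on it: 64 mm; underside of the cap screwed home: 68 mm above the bench
- hub_top (a point): centre of the hub's flat top, 94 mm above the bench, inside the cap. The hub carries a steep two-start thread for two lugs in the cap. The locking way (seen from above clockwise on some starts, else counter-clockwise) stops dead after 3 to 8 degrees (up to 20 if forced). The opening way turns freely, the cap climbs 4 mm, and from 75 to 105 degrees of turn (1.3 to 1.8 rad) it lifts straight off; before that the thread holds it down
- roll: the roll of cream-coloured clear tape round the hub under the cap, 97 mm across, 48 mm high, lying on a steel disc 116 mm across; it turns about the hub when touched. Origin: centre of its underside
- fresh_roll: the fresh roll of brown tape beside the stand, 105 mm across, 48 mm high, lying flat, it stays put; bystander. Origin: centre of its underside
- yellow_cutter: a yellow knife 165 mm long, 22 mm wide, 18 mm high, lying on the other side of the stand; bystander. Origin: centre of its underside, y along it
- clip: a black bulldog clip, 66 x 32 mm with its wire grips, 20 mm high; bystander. Origin: centre of its underside
- pen: a marker pen 135 mm long, 16 mm thick, lying on the bench; bystander. Origin: centre of its underside, y along it
Things that resemble listed ones, but are neither listed nor needed, are in the scene too. Leave any turquoise look-alike of the cap alone. Of the things that look like the stand, the larger one is meant.

How it is judged (in metres and radians):
On the way:
1. the cap is turned out of its thread, at least 45 degrees from its start, while it is still on the hub (angle between the x axis of cap and the x axis of stand, either way round above 0.8 rad and z of cap in the frame of hub_top below -0.01 m and horizontal distance between cap and hub_top below 0.01 m), for 0.1 s.
At the end, for the whole second after the job is handed in: the fingers hold the cap still and within 0.3 rad of level, its underside 5 to 20 cm above the hub's top and within 6 cm of its axis, touching neither stand nor roll; the yellow knife, pen and clip within 3 cm of their starts (z of cap in the frame of hub_top between 0.05 and 0.2 m and horizontal distance between cap and hub_top below 0.06 m and angle between cap's own z axis and vertical below 0.3 rad and linear speed of cap below 0.03 m/s and contact force between the fingers and cap above 1 N and contact force between cap and stand below 0.1 N and distance of each of yellow_cutter, pen, clip from where it was at the start of the episode below 0.03 m); the arm keeps its last pose, push and grip.
It fails at once if the yellow knife, the pen or the clip is shoved more than 3 cm (distance of any of yellow_cutter, pen, clip from where it was at the start of the episode above 0.03 m).
It also fails if it takes over 48 s, if anything falls off the work surface, if the arm or the gripper's body presses on something with over 40 N, if the wrist force passes 120 N, or if a joint passes its speed limit or range.

## Working session

There is one attempt and no reset: what is moved stays moved. The work goes in short steps, Python scripts to look and compute and a tool call to move; the robot and the scene stay as the last step left them, time stands still between calls to the robot, and variables do not carry over. Pictures are saved under pics/ and viewed, about 8 in all and at most 12, crops included, and the job is handed in when it is done.

Besides the shell and the picture viewer there is one more tool, called after "Call:" as name(argument=value, ...), one argument or row to a line, values as JSON. apply_moves: Moves the arm, as the interface text tells. Its arguments: {"type":"object","properties":{"increments":{"type":"array"}},"required":["increments"]}

```bash
mkdir -p pics; python3 - <<'E'
from cell import *
import cv2
for n in("scene","top"):
    cv2.imwrite(f"pics/{n}0.png",get_image(n)[:,:,::-1]); print(n,calibration(n))
s=read_state();print(s)
E
```

```text
scene {'camera_matrix': array([[471.56064657,   0.        , 276.42683851],
       [  0.        , 471.56064657, 206.57715829],
       [  0.        ,   0.        ,   1.        ]]), 'origin': array([-274.79627471,  697.05610321,  855.14311174]), 'attitude': array([ 0.95291719,  0.02040955, -2.29541736])}
top {'camera_matrix': array([[526.42040867,   0.        , 282.96352612],
       [  0.        , 526.42040867, 215.23165852],
       [  0.        ,   0.        ,   1.        ]]), 'origin': array([ 352.81806621,   16.26169829, 1739.50385236]), 'attitude': array([ 1.29475815e-01,  3.57242357e-04, -1.59118416e+00])}
{'clock': 0.1, 'qpos': array([ 1.08119754,  0.62926167,  0.03844052,  1.51823041, -0.02698397,
        0.99633591, -0.01999495]), 'qd': array([ 9.72996273e-04, -3.69509516e-03,  9.79512221e-04, -1.57886135e-03,
       -2.17076578e-03,  1.53925996e-04, -7.22202849e-05]), 'tau': array([ 4.74285494e-03, -5.64533615e+01,  1.23094942e+00, -1.93973798e+01,
        1.12152824e-02,  5.47322561e-03,  2.43515341e-07]), 'eef_pos': array([ 267.09610968, -591.98083006,  230.48780253]), 'tool_rot': array([-3.13987541e+00,  2.81669267e-05,  4.23816855e-01]), 'force': array([0.01493043, 0.50853776, 0.37776823]), 'torque': array([ 0.02050405,  0.00423676, -0.00021186]), 'width': 85.53649068702998}
```

View pics/scene0.png

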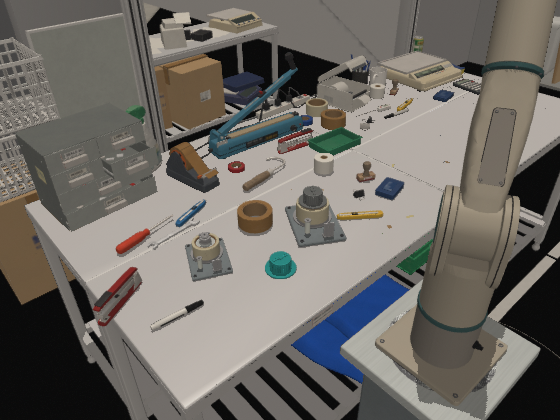

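View pics/top0.png

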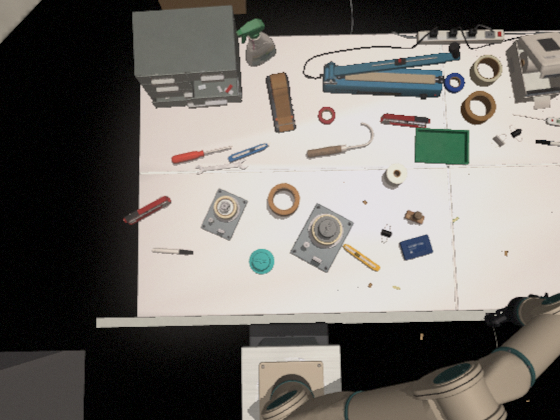

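Candidates for the cap: the grey cap on the larger stand, top (326,229) / scene (312,197); the grey knob on the smaller stand, top (225,206) / scene (206,243); and the turquoise look-alike, top (262,261) / scene (281,265). I choose the first and check it in a close crop.

```bash
cat > h.py <<'E'
import numpy as np
from cell import *
from scipy.spatial.transform import Rotation as R
def ray(n,u,v):
    c=calibration(n);K=c["camera_matrix"]
    d=np.linalg.solve(K,[u,v,1]);d=d*[1,-1,-1]
    return c["origin"],R.from_euler("xyz",c["attitude"]).apply(d)
def at(n,u,v,z):
    o,d=ray(n,u,v);return o+d*(z-o[2])/d[2]
def pix(n,p):
    c=calibration(n);q=R.from_euler("xyz",c["attitude"]).inv().apply(np.array(p)-c["origin"])*[1,-1,-1]
    w=c["camera_matrix"]@q;return w[:2]/w[2]
E
python3 - <<'E'
from h import *
import cv2
a=cv2.imread("pics/top0.png")[195:280,280:390];b=cv2.imread("pics/scene0.png")[175:250,270:370]
a=cv2.resize(a,None,fx=5,fy=5,interpolation=2)[:, :550];b=cv2.resize(b,None,fx=5,fy=5,interpolation=2)
o=np.zeros((425,1050,3),np.uint8);o[:425,:550]=a;o[:375,550:]=b
cv2.imwrite("pics/crop1.png",cv2.resize(o,(790,320)))
print(at("top",326,229,104),at("scene",312,190,104))
for p in [(320,204),(354,216),(325,271),(292,240)]: print(at("top",*p,12))
E
```

```text
[ 519.64625718 -120.95807644  104.        ] [ 518.44162479 -121.80868806  104.        ]
[ 612.77929366 -111.35067506   12.        ]
[ 570.34694256 -222.63073433   12.        ]
[ 391.37182469 -121.15057464   12.        ]
[494.96788266 -15.74792566  12.        ]
```

View pics/crop1.png

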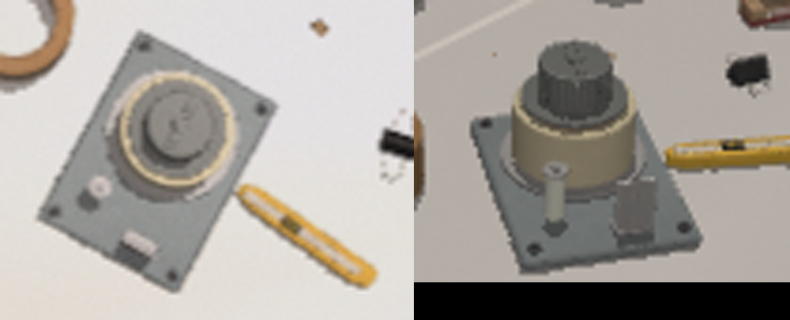

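Crop: the grey ribbed cap sits over the cream roll on the larger stand. Its top centre is at about top (327.8,228.8) and scene (313,189.6). The yellow knife starts right next to the plate's right edge. I move above it with yaw following the base turn, and refine the position.

```bash
python3 - <<'E'
from h import *
print(at("top",327.8,228.8,104),at("scene",313,189.6,104))
C=[at("top",*p,12)[:2] for p in [(317.2,203.5),(353.6,222.4),(327.8,272),(290,252.7)]]
for i in range(4): print(C[i],np.linalg.norm(C[i]-C[(i+1)%4]))
C=np.array(C);x=(C[0]+C[1]-C[2]-C[3]);x/=np.linalg.norm(x);print("stand x yaw",np.arctan2(x[1],x[0]),"hub",C.mean(0)+25*x)
E
```

```text
[ 520.15883709 -126.59663973  104.        ] [ 517.94786952 -125.39145316  104.        ]
[ 614.64667756 -102.10950131] 135.34206446521264
[ 549.07050978 -220.50392952] 184.7162864496107
[ 387.94067532 -130.1862517 ] 138.38525851903688
[453.37446223  -8.24815549] 186.5976411374887
stand x yaw -0.5190275138970378 hub [ 522.96563068 -127.66285853]
```

Call:
apply_moves(
  increments=[
    {"tx": 0.022, "ty": 0.04, "rz": 0.9},
    {"tx": 0.044, "ty": 0.08, "rz": 1.8},
    {"tx": 0.066, "ty": 0.12, "rz": 2.7},
    {"tx": 0.088, "ty": 0.16, "rz": 3.6},
    {"tx": 0.11, "ty": 0.2, "rz": 4.5},
    {"tx": 0.132, "ty": 0.24, "rz": 5.4},
    {"tx": 0.154, "ty": 0.28, "rz": 6.3},
    {"tx": 0.176, "ty": 0.32, "rz": 7.2},
    {"tx": 0.198, "ty": 0.36, "rz": 8.1},
    {"tx": 0.22, "ty": 0.4, "rz": 9.0},
    {"tx": 0.238, "ty": 0.44, "rz": 9.8},
    {"tx": 0.252, "ty": 0.468, "rz": 10.5},
  ],
)

```text
$.increments[0]: bad value
```

Call:
apply_moves(
  increments=[
    {"tx": 0.022, "ty": 0.04, "tz": 0, "rx": 0, "ry": 0, "rz": 0.9, "claw": 0.085},
    {"tx": 0.066, "ty": 0.12, "tz": 0, "rx": 0, "ry": 0, "rz": 2.7, "claw": 0.085},
    {"tx": 0.11, "ty": 0.2, "tz": 0, "rx": 0, "ry": 0, "rz": 4.5, "claw": 0.085},
    {"tx": 0.132, "ty": 0.24, "tz": 0, "rx": 0, "ry": 0, "rz": 5.4, "claw": 0.085},
    {"tx": 0.154, "ty": 0.28, "tz": 0, "rx": 0, "ry": 0, "rz": 6.3, "claw": 0.085},
    {"tx": 0.176, "ty": 0.32, "tz": 0, "rx": 0, "ry": 0, "rz": 7.2, "claw": 0.085},
    {"tx": 0.198, "ty": 0.36, "tz": 0, "rx": 0, "ry": 0, "rz": 8.1, "claw": 0.085},
    {"tx": 0.22, "ty": 0.4, "tz": 0, "rx": 0, "ry": 0, "rz": 9, "claw": 0.085},
    {"tx": 0.252, "ty": 0.466, "tz": -0.03, "rx": 0, "ry": 0, "rz": 10.5, "claw": 0.085},
    {"tx": 0.252, "ty": 0.466, "tz": -0.06, "rx": 0, "ry": 0, "rz": 10.5, "claw": 0.085},
    {"tx": 0.252, "ty": 0.466, "tz": -0.08, "rx": 0, "ry": 0, "rz": 10.5, "claw": 0.085},
    {"tx": 0.252, "ty": 0.466, "tz": -0.08, "rx": 0, "ry": 0, "rz": 10.5, "claw": 0.085},
  ],
)

```text
clock: 1.3
eef_pos: [518.9, -120.8, 148.1]
tool_rot: [-3.136, -0.003, 1.347]
force: [-0.7, -0.6, 0.4]
width: 84.9
```

```bash
python3 - <<'E'
from h import *
import cv2
im=get_image("scene")[:,:,::-1]; t=get_image("top")[:,:,::-1]
s=read_state();print(s["eef_pos"],s["tool_rot"],s["qpos"])
o=np.zeros((450,790,3),np.uint8)
o[:,:440]=cv2.resize(im[150:240,265:353],(440,450),interpolation=2);o[:350,440:]=cv2.resize(t[195:265,290:360],(350,350),interpolation=2)
cv2.imwrite("pics/c2.png",o)
print(pix("scene",s["eef_pos"]),pix("scene",[519.5,-126,104]))
E
```

```text
[ 518.53443316 -124.72400516  149.66464704] [-3.13769278e+00 -3.93249575e-04  1.34342279e+00] [ 0.32606568  0.58244812 -0.21195366  1.91738298  0.18760457  0.66456877
 -0.22790143]
[313.08132614 176.13198976] [312.76739078 189.30560425]
```

View pics/c2.png

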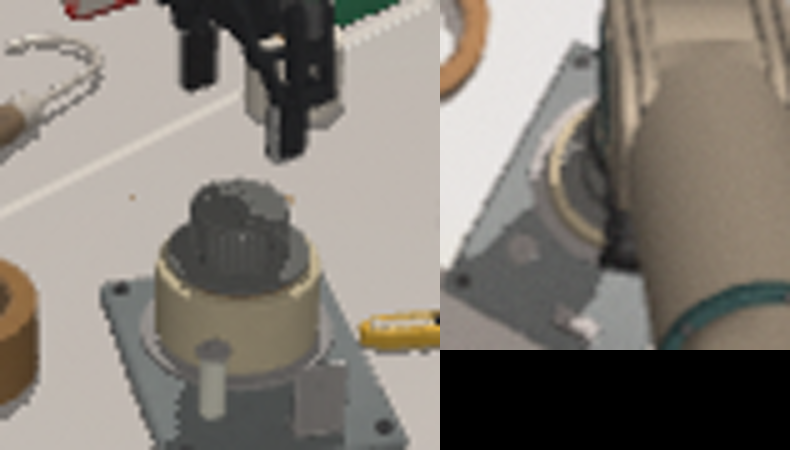

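Scene: the fingertips' midpoint at (313,175) is right above the cap top centre at (313,190), matching the prediction. Descend and grip.

Call:
apply_moves(
  increments=[
    {"tx": 0, "ty": 0, "tz": -0.03, "rx": 0, "ry": 0, "rz": 0, "claw": 0.085},
    {"tx": 0, "ty": 0, "tz": -0.055, "rx": 0, "ry": 0, "rz": 0, "claw": 0.085},
    {"tx": 0, "ty": 0, "tz": -0.07, "rx": 0, "ry": 0, "rz": 0, "claw": 0.085},
    {"tx": 0, "ty": 0, "tz": -0.074, "rx": 0, "ry": 0, "rz": 0, "claw": 0.085},
    {"tx": 0, "ty": 0, "tz": -0.074, "rx": 0, "ry": 0, "rz": 0, "claw": 0.085},
    {"tx": 0, "ty": 0, "tz": -0.074, "rx": 0, "ry": 0, "rz": 0, "claw": 0.085},
  ],
)

```text
clock: 2.0
eef_pos: [520.0, -127.6, 78.5]
tool_rot: [3.14, 0.0, 1.339]
force: [0.2, 0.5, 0.3]
width: 85.2
```

Call:
apply_moves(
  increments=[
    {"tx": 0, "ty": 0, "tz": 0, "rx": 0, "ry": 0, "rz": 0, "claw": 0.062},
    {"tx": 0, "ty": 0, "tz": 0, "rx": 0, "ry": 0, "rz": 0, "claw": 0.05},
    {"tx": 0, "ty": 0, "tz": 0, "rx": 0, "ry": 0, "rz": 0, "claw": 0.045},
    {"tx": 0, "ty": 0, "tz": 0, "rx": 0, "ry": 0, "rz": 0, "claw": 0.04},
    {"tx": 0, "ty": 0, "tz": 0, "rx": 0, "ry": 0, "rz": 0, "claw": 0.04},
    {"tx": 0, "ty": 0, "tz": 0, "rx": 0, "ry": 0, "rz": 0, "claw": 0.04},
    {"tx": 0, "ty": 0, "tz": 0, "rx": 0, "ry": 0, "rz": 0, "claw": 0.04},
    {"tx": 0, "ty": 0, "tz": 0, "rx": 0, "ry": 0, "rz": 0, "claw": 0.04},
  ],
)

```text
clock: 2.8
eef_pos: [520.0, -126.8, 78.7]
tool_rot: [3.14, 0.0, 1.34]
force: [-1.1, 0.1, 8.0]
width: 55.5
```

Gripped at 55.5 mm, which fits the ribbed wall. Now feel a few degrees counter-clockwise.

```bash
python3 -c "
from h import *
s=read_state();print(s['force'],s['torque'],s['tool_rot'],s['qpos'][6])"
```

```text
[-1.05742748  0.05925687  7.96286929] [-0.04169486  0.31784953 -0.01471041] [3.13965819e+00 3.51111340e-04 1.34015559e+00] -0.2653448261796743
```

Call:
apply_moves(
  increments=[
    {"tx": 0, "ty": 0, "tz": 0, "rx": 0, "ry": 0, "rz": 0.5, "claw": 0.04},
    {"tx": 0, "ty": 0, "tz": 0, "rx": 0, "ry": 0, "rz": 1, "claw": 0.04},
    {"tx": 0, "ty": 0, "tz": 0, "rx": 0, "ry": 0, "rz": 1.5, "claw": 0.04},
    {"tx": 0, "ty": 0, "tz": 0, "rx": 0, "ry": 0, "rz": 2, "claw": 0.04},
    {"tx": 0, "ty": 0, "tz": 0, "rx": 0, "ry": 0, "rz": 2, "claw": 0.04},
    {"tx": 0, "ty": 0, "tz": 0, "rx": 0, "ry": 0, "rz": 2, "claw": 0.04},
  ],
)

```text
clock: 3.4
eef_pos: [520.8, -126.8, 78.8]
tool_rot: [3.138, 0.001, 1.515]
force: [-1.0, -0.4, 7.8]
width: 55.7
```

```bash
python3 -c "
from h import *
s=read_state();print(s['force'],s['torque'],s['tool_rot'],s['qpos'][6])"
```

```text
[-0.99834612 -0.40672622  7.77454702] [0.02346473 0.09374594 0.00492959] [3.13828201e+00 5.77269044e-04 1.51450959e+00] -0.14810995286068274
```

Call:
apply_moves(
  increments=[
    {"tx": 0, "ty": 0, "tz": 0.0002, "rx": 0, "ry": 0, "rz": 1, "claw": 0.04},
    {"tx": 0, "ty": 0, "tz": 0.0005, "rx": 0, "ry": 0, "rz": 2, "claw": 0.04},
    {"tx": 0, "ty": 0, "tz": 0.0007, "rx": 0, "ry": 0, "rz": 3, "claw": 0.04},
    {"tx": 0, "ty": 0, "tz": 0.001, "rx": 0, "ry": 0, "rz": 4, "claw": 0.04},
    {"tx": 0, "ty": 0, "tz": 0.001, "rx": 0, "ry": 0, "rz": 4, "claw": 0.04},
    {"tx": 0, "ty": 0, "tz": 0.001, "rx": 0, "ry": 0, "rz": 4, "claw": 0.04},
  ],
)

```text
clock: 4.0
eef_pos: [521.6, -126.8, 80.5]
tool_rot: [3.137, 0.003, 1.864]
force: [-0.7, -0.3, 12.2]
width: 55.3
```

```bash
python3 - <<'E'
from h import *
import cv2
im=get_image("scene")[:,:,::-1]
s=read_state();print(s['force'],s['torque'],s['tool_rot'],s['qpos'])
cv2.imwrite("pics/c3.png",cv2.resize(im[140:250,260:370],(660,600)[:1]*1+(600,),interpolation=2))
E
```

```text
[-0.21502218 -0.35970926 11.80193731] [-0.01887535  0.08056721  0.15173459] [3.13703240e+00 2.62975148e-03 1.86419283e+00] [ 0.39126088  0.70500665 -0.31205295  1.95951387  0.40394867  0.5319518
  0.09185054]
```

View pics/c3.png

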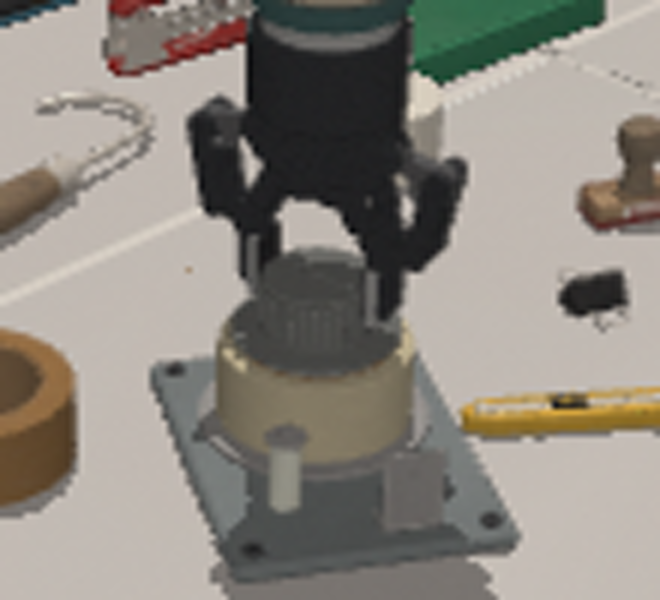

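The cap is gripped squarely, the turn meets no stop, and the tool rises with the thread: counter-clockwise opens. Continue.

Call:
apply_moves(
  increments=[
    {"tx": 0, "ty": 0, "tz": 0.0005, "rx": 0, "ry": 0, "rz": 1, "claw": 0.04},
    {"tx": 0, "ty": 0, "tz": 0.001, "rx": 0, "ry": 0, "rz": 2, "claw": 0.04},
    {"tx": 0, "ty": 0, "tz": 0.0014, "rx": 0, "ry": 0, "rz": 3, "claw": 0.04},
    {"tx": 0, "ty": 0, "tz": 0.0018, "rx": 0, "ry": 0, "rz": 4, "claw": 0.04},
    {"tx": 0, "ty": 0, "tz": 0.002, "rx": 0, "ry": 0, "rz": 5, "claw": 0.04},
    {"tx": 0, "ty": 0, "tz": 0.0022, "rx": 0, "ry": 0, "rz": 6, "claw": 0.04},
    {"tx": 0, "ty": 0, "tz": 0.0022, "rx": 0, "ry": 0, "rz": 6, "claw": 0.04},
    {"tx": 0, "ty": 0, "tz": 0.0022, "rx": 0, "ry": 0, "rz": 6, "claw": 0.04},
  ],
)

```text
clock: 4.85
eef_pos: [521.7, -126.5, 82.3]
tool_rot: [3.138, 0.004, 2.388]
force: [1.2, -0.2, 8.5]
width: 55.2
```

```bash
python3 -c "
from h import *
s=read_state();print(s['force'],s['torque'],s['tool_rot'],s['qpos'])"
```

```text
[ 1.15780704 -0.18170757  8.47962512] [ 0.07907754 -0.24636112  0.09373134] [3.13838691 0.00415488 2.38806576] [ 0.48414692  0.72427759 -0.45766186  1.95579958  0.56031068  0.58302896
  0.46715741]
```

Call:
apply_moves(
  increments=[
    {"tx": 0, "ty": 0, "tz": 0.0004, "rx": 0, "ry": 0, "rz": 1, "claw": 0.04},
    {"tx": 0, "ty": 0, "tz": 0.0008, "rx": 0, "ry": 0, "rz": 2, "claw": 0.04},
    {"tx": 0, "ty": 0, "tz": 0.0012, "rx": 0, "ry": 0, "rz": 3, "claw": 0.04},
    {"tx": 0, "ty": 0, "tz": 0.0015, "rx": 0, "ry": 0, "rz": 4, "claw": 0.04},
    {"tx": 0, "ty": 0, "tz": 0.0015, "rx": 0, "ry": 0, "rz": 5, "claw": 0.04},
    {"tx": 0, "ty": 0, "tz": 0.0015, "rx": 0, "ry": 0, "rz": 6, "claw": 0.04},
    {"tx": 0, "ty": 0, "tz": 0.0015, "rx": 0, "ry": 0, "rz": 6.6, "claw": 0.04},
    {"tx": 0, "ty": 0, "tz": 0.0015, "rx": 0, "ry": 0, "rz": 6.6, "claw": 0.04},
    {"tx": 0, "ty": 0, "tz": 0.0015, "rx": 0, "ry": 0, "rz": 6.6, "claw": 0.04},
  ],
)

```text
clock: 5.75
eef_pos: [522.4, -125.6, 82.8]
tool_rot: [3.139, 0.006, 2.964]
force: [5.2, 2.0, -4.1]
width: 55.7
```

```bash
python3 -c "
from h import *
s=read_state();print(s['force'],s['torque'],s['tool_rot'],s['qpos'])"
```

```text
[ 5.15499353  1.95594825 -4.143385  ] [ 0.27457473 -1.06377192 -0.04985114] [3.13884964 0.00568057 2.96370222] [ 0.58034248  0.75938566 -0.61476373  1.95199236  0.71012754  0.65076992
  0.90260658]
```

Call:
apply_moves(
  increments=[
    {"tx": 0, "ty": 0, "tz": 0.001, "rx": 0, "ry": 0, "rz": 0, "claw": 0.04},
    {"tx": 0, "ty": 0, "tz": 0.002, "rx": 0, "ry": 0, "rz": 0, "claw": 0.04},
    {"tx": 0, "ty": 0, "tz": 0.003, "rx": 0, "ry": 0, "rz": 0, "claw": 0.04},
    {"tx": 0, "ty": 0, "tz": 0.004, "rx": 0, "ry": 0, "rz": 0, "claw": 0.04},
    {"tx": 0, "ty": 0, "tz": 0.004, "rx": 0, "ry": 0, "rz": 0, "claw": 0.04},
  ],
)

```text
clock: 6.25
eef_pos: [522.2, -125.3, 86.5]
tool_rot: [3.138, 0.005, 2.964]
force: [5.0, 1.8, -6.1]
width: 55.1
```

Call:
apply_moves(
  increments=[
    {"tx": 0, "ty": 0, "tz": 0.002, "rx": 0, "ry": 0, "rz": 0, "claw": 0.04},
    {"tx": 0, "ty": 0, "tz": 0.004, "rx": 0, "ry": 0, "rz": 0, "claw": 0.04},
    {"tx": 0, "ty": 0, "tz": 0.006, "rx": 0, "ry": 0, "rz": 0, "claw": 0.04},
    {"tx": 0, "ty": 0, "tz": 0.008, "rx": 0, "ry": 0, "rz": 0, "claw": 0.04},
    {"tx": 0, "ty": 0, "tz": 0.008, "rx": 0, "ry": 0, "rz": 0, "claw": 0.04},
  ],
)

```text
clock: 6.75
eef_pos: [521.7, -125.3, 94.6]
tool_rot: [3.139, 0.004, 2.964]
force: [5.0, 2.8, -2.7]
width: 55.4
```

Call:
apply_moves(
  increments=[
    {"tx": 0, "ty": 0, "tz": 0.004, "rx": 0, "ry": 0, "rz": 0, "claw": 0.04},
    {"tx": 0, "ty": 0, "tz": 0.01, "rx": 0, "ry": 0, "rz": 0, "claw": 0.04},
    {"tx": 0, "ty": 0, "tz": 0.018, "rx": 0, "ry": 0, "rz": 0, "claw": 0.04},
    {"tx": 0, "ty": 0, "tz": 0.028, "rx": 0, "ry": 0, "rz": 0, "claw": 0.04},
    {"tx": 0, "ty": 0, "tz": 0.04, "rx": 0, "ry": 0, "rz": 0, "claw": 0.04},
    {"tx": 0, "ty": 0, "tz": 0.055, "rx": 0, "ry": 0, "rz": 0, "claw": 0.04},
    {"tx": 0, "ty": 0, "tz": 0.07, "rx": 0, "ry": 0, "rz": 0, "claw": 0.04},
    {"tx": 0, "ty": 0, "tz": 0.085, "rx": 0, "ry": 0, "rz": 0, "claw": 0.04},
    {"tx": 0, "ty": 0, "tz": 0.098, "rx": 0, "ry": 0, "rz": 0, "claw": 0.04},
    {"tx": 0, "ty": 0, "tz": 0.108, "rx": 0, "ry": 0, "rz": 0, "claw": 0.04},
    {"tx": 0, "ty": 0, "tz": 0.11, "rx": 0, "ry": 0, "rz": 0, "claw": 0.04},
    {"tx": 0, "ty": 0, "tz": 0.11, "rx": 0, "ry": 0, "rz": 0, "claw": 0.04},
  ],
)

```text
clock: 7.95
eef_pos: [519.3, -126.7, 204.2]
tool_rot: [-3.141, 0.0, 2.963]
force: [0.8, 0.3, -3.4]
width: 55.2
```

Call:
apply_moves(
  increments=[
    {"tx": 0, "ty": 0, "tz": 0, "rx": 0, "ry": 0, "rz": 0, "claw": 0.04},
    {"tx": 0, "ty": 0, "tz": 0, "rx": 0, "ry": 0, "rz": 0, "claw": 0.04},
    {"tx": 0, "ty": 0, "tz": 0, "rx": 0, "ry": 0, "rz": 0, "claw": 0.04},
    {"tx": 0, "ty": 0, "tz": 0, "rx": 0, "ry": 0, "rz": 0, "claw": 0.04},
    {"tx": 0, "ty": 0, "tz": 0, "rx": 0, "ry": 0, "rz": 0, "claw": 0.04},
  ],
)

```text
clock: 8.45
eef_pos: [519.3, -126.4, 203.8]
tool_rot: [3.141, -0.0, 2.963]
force: [-0.5, -0.6, -4.2]
width: 55.4
```

```bash
python3 - <<'E'
from h import *
import cv2
im=get_image("scene")[:,:,::-1];t=get_image("top")[:,:,::-1]
s=read_state();print(s['eef_pos'],s['force'],s['torque'],s['qd'].round(4))
o=np.zeros((520,790,3),np.uint8)
o[:,:440]=cv2.resize(im[120:250,260:370],(440,520),interpolation=2);o[:350,440:]=cv2.resize(t[195:300,290:395],(350,350),interpolation=2)
cv2.imwrite("pics/c4.png",o)
E
```

```text
[ 519.28881156 -126.47283124  203.92158452] [ 0.49107197  0.11210173 -3.42902952] [ 0.0179808 -0.0034543 -0.0103515] [ 0.0016 -0.0012  0.0017  0.0017 -0.0001  0.0002 -0.001 ]
```

View pics/c4.png

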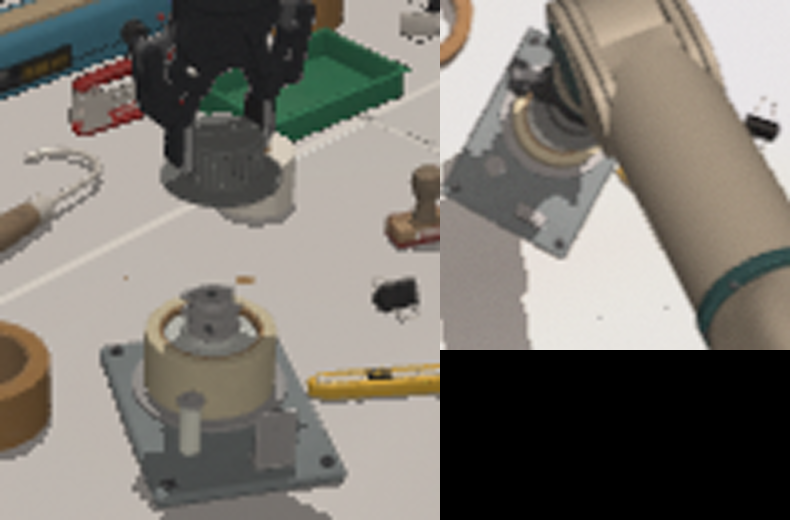

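The cap hangs level in the fingers at scene crop (220,160), with the bare hub below it at (210,310). The knife and clip look unmoved.

```bash
python3 -c "
from cell import *
print(finish_job())"
```

```text
the job is handed in; nothing more can be done
None
```

I unscrewed the cap and lifted it off. The fingers still hold it, and I handed the job in at about 8.6 s on the robot's clock.

- **Opening way:** I tried counter-clockwise first. It gave freely and the cap climbed with the thread, so I did not need to try the other way. The hand turned 93 degrees (measured yaw), then the cap lifted straight off with only small forces.
- **Final position:** The cap is about 10 cm above the hub's top and within a few millimetres of its axis. I worked the height out from the tool height rather than measuring the cap.
- **Final state:** The tool is vertical, so the cap should be level, and the last picture looks level. The arm is still, the opening is 55.4 mm, and the force of about -3.4 to -4.2 N matches the cap's weight.
- **Bystanders:** In the last picture the yellow knife and clip are where they were. The pen was outside that crop, so I did not check it again, but the arm never went near it.
- **Not checked:** I did not read the cap's own angle from the bar on its top. I take the turn from the hand's yaw and from the cap coming free.

No check failed. The only surprise was a refused first move, because each row has to list every value; it moved nothing.

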